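# Index the board carousel and hold the spring clamp open over the next board

### The arm

A 7-joint arm with a two-finger parallel gripper is mounted at the origin on a cart in front of the work surface, level with it; the furniture and walls round the work are solid. World frame = base frame: x ahead of the robot, y to its left, z up, the work surface at z = 0. Lengths are in m, angles in degrees, forces in N, time in s.
With the tool pointing down it reaches from about 0.425 to 0.875 m from the base axis. Payload 4.7 kg.
Tool frame: the origin (TCP) lies at the very end of the fingers, on their centre line; the grasp point (between the pads) lies env.hold_point_z behind it (env.hold_point_z is the distance from the TCP to the grasp point, in m); z points along the fingers, y is the line along which they close (so a half turn about z gives the same grasp; the last joint's range is limited). The gripper opens to 87 mm and grips with 3 to 60 N. Pads are 19 mm wide; open, the fingers measure 117 mm over their backs; the gripper's body (75 mm by 190 mm) begins 51 mm behind the grasp point.
Start: joints at [-68.348, 18.392, -4.016, 83.108, 1.295, 78.541, -3.26], TCP at [0.231, 0.607, 0.223] pointing down, gripper open.
Joint ranges: [-163.93, 163.93], [-17.29, 119.83], [-79.2, 71.16], [3.27, 140.29], [-89.18, 269.18], [5.43, 117.66], [-154.24, 154.24]. Speed limits (degrees/s): [147.25, 147.25, 180, 180, 180, 180, 180].

### API

Orientations are given as [roll, pitch, yaw] about the fixed x, y, z axes, in that order (R = Rz(yaw) Ry(pitch) Rx(roll)).
In Python, from cell import env gives the robot as it stands.
- The arm moves only by the shell command python3 -m jog 'ROWS' [FORCE]. ROWS is JSON, a list of rows, each an object with "dp": the shift along the tool's x, y, z in cm, a list of three; "twist": the turn about the tool's z in degrees; "fingers": the opening, from 0 (shut) to 1 (fully open). A call has 1 to 8 rows; each row is the pose to reach, as a shift and turn from the pose commanded when the call began, along the tool's axes at that moment; what a row does not reach only later rows make up. A row lasts 1/8 s, in which the tool goes at most 62.5 mm and 10.7 degrees, less where a joint would pass 70% of its speed; a pose out of reach is approached as far as the arm can. A call with a gripper value outside its range is refused whole. The fingers move at their own pace and stop on an object; FORCE is the grip in N (left out, the last holds). Time passes only in rows, so rows that repeat a pose let the fingers close. It gives the time, the measured TCP pose, the force, the opening and the grip force at its end, in the units of the state.
- env.get_obs(): the state, without advancing time (a new reading comes with each control period).
- env.read_camera(name): name is "scene" or "top" or "wrist"; returns a dict with "pixels" (400x640x3 uint8, blue, green, red), "depth" (400x640 float32, m along the optical axis (not along the pixel's ray), 0 where there is no reading), "fx", "fy", "cx", "cy" (pixels), "k1" (the pictures are not rectified: a ray, as slopes to the right and down, at radius r is drawn at 1 + k1 r^2 times it, then the intrinsics apply), "rvec" (rotation vector, rad) and "tvec" (3), from world to camera coordinates, as OpenCV has them. Camera axes: x right, y down, z forward; pixel columns grow to the right and rows downward; lengths in m; the calibration is good to about 2 mm. A picture is of the moment at which its call begins.
- env.sign_off(): hands the job in; it is judged then, once.
The state is a dict: "time_s": time; "qpos": joint angles; "joint_velocities": joint speeds; "effort": joint torques, N m; "tool_pos": TCP position; "tool_rot": TCP orientation; "force": force on the tool from outside, world axes, zero at the start; "wrist_torque": the same for the moment, N m; "grip_width": finger opening in m; "grasp_force": force on a finger pad.
Only numpy, scipy, OpenCV 4.12 (cv2) and the standard library are available. Lean on these libraries where they do the work, as an engineer would, in place of code of your own. Each camera call takes 0.05 s, during which the arm holds its last target. There are 200 camera calls.

### The job

Turn the board carousel by its centre knob one position clockwise, seen from above, until the detent pulls it home, so that the finished board rides away from the pointer with the spring clamp still on it and the next, bare board stands at the pointer. Then squeeze the clamp's handles to take it off the finished board, and hold it squeezed well open astride the top edge of the bare board: near the middle of that edge, upright and square to the board, jaw tips about 15 mm below the edge, one on each side, nothing of the clamp touching the board. Finish while still holding it there, because I shall slide the heat spreader in under the open jaws; leave the other things on the bench where they are.

Things in the scene. Friction and masses are not known exactly. Their poses are not given: they have to be found in the camera images.
- carousel: Fixed rotary board stand: grey foot 192 mm across, on it an aluminium disc 200 mm across, top 46 mm above the bench. Origin on the turning axis at bench level, z up; -x points to the pointer. Four circuit boards stand on edge like spokes, 90 degrees apart, one at the pointer: 2 mm thick, from 44 to 100 mm from the axis, straight top edges 108 mm above the bench.
- pointer (a point): Tip of the steel pointer at the disc's rim, 47 mm above the bench; it marks the working position and does not turn. At the start the board here and the one a quarter turn clockwise of it (seen from above) are finished: a folded aluminium heat spreader covers the middle 40 mm of their top edge, 4 mm thick in all. The other two are bare.
- turntable (a joint): Angle of the disc, rad: 0 at the start, grows clockwise seen from above, no stops. A sprung detent holds it at each quarter turn: about 0.2 N m to leave a position, 0.3 N m at most on the way; past half way (0.785) it pulls the disc on to the next position, 1.571.
- knob_grip (a point): Centre of the black bar knob on the centre column; turns with the disc. Bar 46 mm long, 14 mm thick, 24 mm high, top 165 mm above the bench (this point 12 mm lower). Axes are the disc's (the carousel's at joint value 0): the bar runs along the diagonal between +x and +y, so it is gripped across it, along the diagonal between -x and +y.
- next_edge (a point): Middle of the top edge of the next, bare board, 72 mm from the axis; turns with the disc. Axes are the disc's: this board lies along y (outward is -y), its faces look to +x and -x, z up. It starts a quarter turn anticlockwise of the pointer, seen from above; one clockwise position brings it to the pointer.
- done_edge (a point): Middle of the top edge of the finished board that carries the clamp, 72 mm from the axis; turns with the disc. Axes are the disc's: this board lies along x (outward is -x), its faces look to +y and -y. It starts at the pointer.
- clamp: Loose spring clamp, about 50 g, like a large clothes peg: steel arms, rubber jaw pads below, black handles above. Origin on the pivot, half-way between the arms, 128 mm above the bench at the start. z from jaws to handles (up), x along the pivot pin (22 mm) and the board edge, y the line along which the handles are squeezed. The throat is free to 5 mm below the pivot.
- clamp_grip (a point): Half-way between the clamp's handles, 36 mm above the pivot: a good grasp from above. Axes as the clamp's. The handles end 49 mm above the pivot, are 20 mm wide along x, and measure 53 mm over their outer faces at the top as it sits on the board, 24 mm (faces parallel) when fully squeezed.
- clamp_mouth (a point): Half-way between the clamp's jaw tips, 34 mm below the pivot (14 mm below the board edge at the start). Axes as the clamp's. The jaw pads are 20 mm wide along x and 13 mm high; the tips are 4 mm apart on the finished board, 23 mm when fully squeezed.
- clamp_arm (a joint): How far each clamp arm is swung open, rad (both swing alike): about 0 on the finished board, -0.05 shut on nothing, 0.28 fully squeezed (a stop); at 0.2 the tips are 17 mm apart. The handles take about 5 N to start and 9 N at the stop; a grip of 20 to 30 N keeps it at the stop.
- heat_spreader: Folded aluminium channel, 40 x 10 x 15.5 mm, waiting on the bench for the next board: leave it. Origin under its centre.
- side_cutter: Small side cutter with red grips, 37 x 125 x 10 mm, lying on the bench: leave it. Origin under its centre.
- flux_bottle: Small needle bottle, 30 mm across and 86 mm high, standing on the bench: leave it. Origin under its centre.
- tape_roll: Roll of amber tape lying flat, 66 mm across and 13 mm high: leave it. Origin under its centre.

How it is judged:
By the outcome, as a careful person would: the job done as asked, in the order asked, and still so for the second after the job is handed in, while the arm keeps its last pose, push and grip.
It also fails if it takes over 56 s, if anything falls off the work surface, if the arm or the gripper's body presses on something with over 40 N, if the wrist force passes 120 N, or if a joint passes its speed limit or range.

## Working session

There is one attempt and no reset: what is moved stays moved. The work goes in short steps, Python scripts to look and compute and a shell command to move; the robot and the scene stay as the last step left them, time stands still between calls to the robot, and variables do not carry over. Pictures are saved under pics/ and viewed, at most 10 in all, crops included, and the job is handed in when it is done.

```bash
mkdir -p pics; ls
cat > h.py <<'E'
import numpy as np, cv2
from cell import env
from scipy.spatial.transform import Rotation as R
def cam(n):
    c=env.read_camera(n); c['R']=cv2.Rodrigues(np.array(c['rvec'],float))[0]; c['t']=np.array(c['tvec'],float).ravel(); return c
def rays(c,uv):
    uv=np.atleast_2d(np.array(uv,float)); d=np.stack([(uv[:,0]-c['cx'])/c['fx'],(uv[:,1]-c['cy'])/c['fy']],1)
    s=d.copy()
    for _ in range(20): s=d/(1+c['k1']*(s**2).sum(1,keepdims=True))
    return s
def plane(c,uv,z):
    s=rays(c,uv); D=np.c_[s,np.ones(len(s))]@c['R']; o=-c['R'].T@c['t']
    return o+D*((z-o[2])/D[:,2:3])
def cloud(c):
    v,u=np.mgrid[0:400,0:640]; s=rays(c,np.c_[u.ravel(),v.ravel()]); z=c['depth'].reshape(-1,1)
    P=(np.c_[s,np.ones(len(s))]*z-c['t'])@c['R']; P[z[:,0]==0]=np.nan
    return P.reshape(400,640,3)
def proj(c,P):
    q=np.atleast_2d(P)@c['R'].T+c['t']; s=q[:,:2]/q[:,2:]; s=s*(1+c['k1']*(s**2).sum(1,keepdims=True))
    return s*[c['fx'],c['fy']]+[c['cx'],c['cy']]
E
python3 - <<'E'
from h import *
print(env.hold_point_z, {k:np.round(v,3).tolist() for k,v in env.get_obs().items()})
for n in ('top','scene'):
    c=cam(n); cv2.imwrite(f'pics/{n}0.png',c['pixels']); print(n,c['fx'],c['k1'],(-c['R'].T@c['t']).round(3), c['R'].round(2).tolist())
E
```

```text
pics
0.0187 {'time_s': 0.0, 'qpos': [-68.35, 18.439, -4.016, 83.177, 1.295, 78.541, -3.259], 'joint_velocities': [0.07, 0.052, 0.108, -0.001, 0.001, -0.047, 0.113], 'effort': [0.0, -49.128, -0.404, -31.254, -0.064, 0.044, 0.0], 'tool_pos': [0.231, 0.607, 0.221], 'tool_rot': [-179.889, 0.006, 159.161], 'force': [0.298, -0.559, -0.215], 'wrist_torque': [0.036, 0.03, -0.032], 'grasp_force': 0.0, 'grip_width': 0.087}
top 387.2482430960625 0.026353121639844712 [ 0.45  -0.009  0.986] [[0.02, -1.0, -0.03], [-1.0, -0.02, -0.05], [0.05, 0.03, -1.0]]
scene 409.94053989252865 -0.020996111773699557 [-0.031 -0.447  0.618] [[0.68, -0.74, 0.02], [-0.42, -0.41, -0.81], [0.6, 0.54, -0.59]]
```

View pics/top0.png

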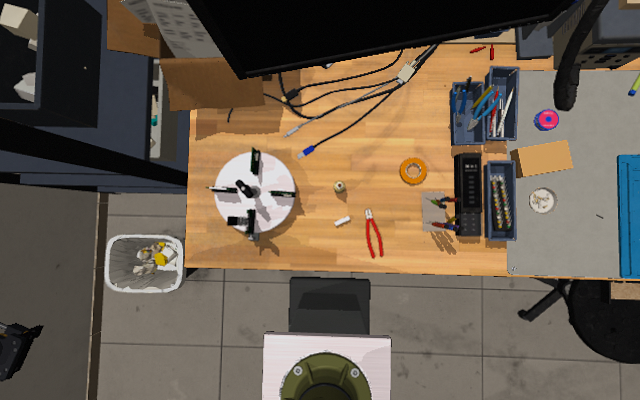

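View pics/scene0.png

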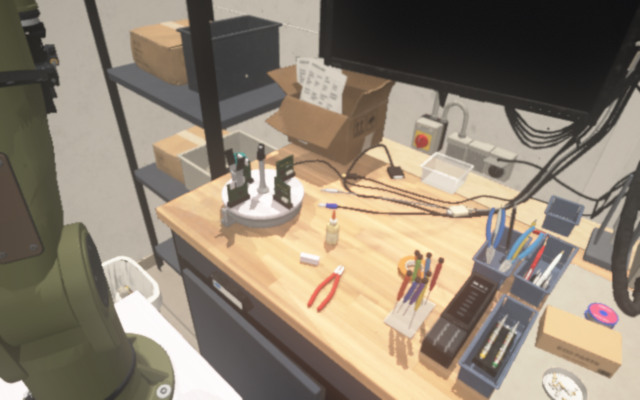

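The top view shows the carousel disc around (255,192), the knob at (247,187), the clamp on the near board at (242,222) with the pointer at about (252,238), and the bare next board at right (285,193). The scene view confirms the layout: heat spreader (310,259), flux bottle (332,232) and cutter (326,288) all lie to the right of the carousel.

```bash
cat > m1.py <<'E'
from h import *
c=cam('top'); P=cloud(c); z=P[...,2]
roi=np.zeros((400,640),bool); roi[135:260,195:315]=True
# disc: white bright low saturation at disc height
hsv=cv2.cvtColor(c['pixels'],cv2.COLOR_BGR2HSV)
m=roi&(hsv[...,1]<60)&(hsv[...,2]>170)&(abs(z-.046)<.012)
cn=max(cv2.findContours(m.astype(np.uint8),0,2)[0],key=cv2.contourArea)
h=cv2.convexHull(cn)[:,0]; W=plane(c,h,.046)[:,:2]
A=np.c_[2*W,np.ones(len(W))]; s=np.linalg.lstsq(A,(W**2).sum(1),rcond=None)[0]
print('disc centre',s[:2].round(4),'r',np.sqrt(s[2]+s[0]**2+s[1]**2).round(4))
k=roi&(z>.150)&(z<.185); print(k.sum())
n,l,st,ce=cv2.connectedComponentsWithStats(k.astype(np.uint8))
for i in range(1,n):
    if st[i,4]<15: continue
    q=np.argwhere(l==i)[:,::-1]; Q=P[l==i]; W=plane(c,q,np.median(Q[:,2]))[:,:2]
    (cx,cy),(a,b),an=cv2.minAreaRect((W*1000).astype(np.float32)); w,v=np.linalg.eigh(np.cov(W.T))
    print('blob',st[i],'z',np.median(Q[:,2]).round(3),'c',round(cx,1),round(cy,1),'size',round(a,1),round(b,1),'axis deg',np.degrees(np.arctan2(v[1,1],v[0,1])).round(1))
k=roi&(z>.095)&(z<.12)
n,l,st,ce=cv2.connectedComponentsWithStats(k.astype(np.uint8))
for i in range(1,n):
    if st[i,4]<8: continue
    Q=P[l==i]; print('board',st[i],Q.mean(0).round(3))
big=cv2.resize(c['pixels'][130:265,190:320],None,fx=4.4,fy=4.4,interpolation=cv2.INTER_CUBIC); cv2.imwrite('pics/top_crop.png',big)
E
python3 m1.py
```

```text
disc centre [0.5051 0.1854] r 0.0987
266
blob [235 179  18  20 160] z 0.165 c 504.0 183.5 size 49.2 16.6 axis deg -140.2
blob [227 217  10   9  76] z 0.166 c 433.8 206.5 size 17.0 19.3 axis deg 148.8
blob [248 218   4  10  30] z 0.175 c 431.7 166.0 size 18.9 6.3 axis deg -178.6
board [250 147   4  24  51] [0.578 0.182 0.104]
board [205 186  26   4  46] [0.509 0.257 0.107]
board [250 187   3   6  11] [0.505 0.18  0.105]
board [269 192  25   3  30] [0.499 0.109 0.106]
board [246 210   3   7  16] [0.451 0.188 0.106]
board [245 227   3   8  19] [0.413 0.189 0.104]
```

View pics/top_crop.png

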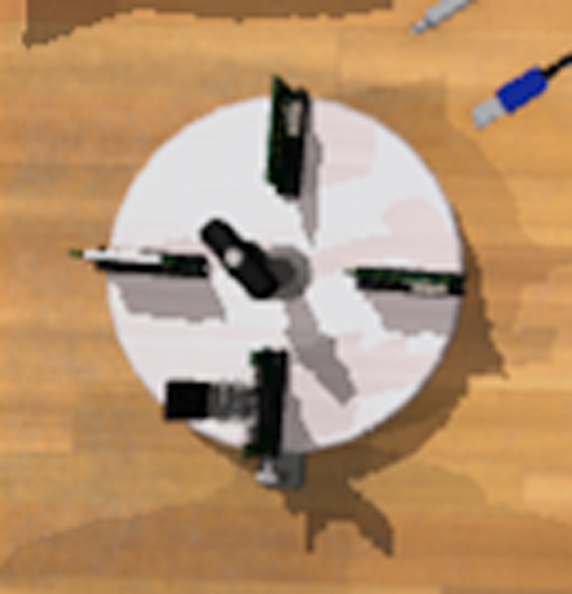

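The crop shows the knob bar from (215,232) to (268,290), pivoted near (285,270). The clamp handles stand at (190,400) and (270,400), the pointer is at (275,468), and the bare next board is at right (410,280). Carousel centre is about (0.505, 0.184), yaw about -4°.

```bash
python3 -m jog '[{"dp":[-5,-3.7,-1],"twist":-8,"fingers":1},{"dp":[-10,-7.4,-2],"twist":-16,"fingers":1},{"dp":[-15,-11.1,-3],"twist":-24,"fingers":1},{"dp":[-20,-14.8,-3],"twist":-32,"fingers":1},{"dp":[-25,-18.5,-3],"twist":-40,"fingers":1},{"dp":[-30,-22.2,-3],"twist":-48,"fingers":1},{"dp":[-35.5,-26,-3],"twist":-55,"fingers":1},{"dp":[-40.7,-29.8,-3],"twist":-62,"fingers":1}]'
cat > m2.py <<'E'
from h import *
import sys
c=cam('wrist'); cv2.imwrite(f'pics/{sys.argv[1]}.png',c['pixels']); o=env.get_obs()
print(o['time_s'],np.round(o['tool_pos'],4),np.round(o['tool_rot'],2),o['qpos'][6],np.round(o['force'],1))
print('cam',(-c['R'].T@c['t']).round(3)); P=cloud(c); z=P[...,2]
def blobs(lo,hi,mn=60):
    n,l,st,ce=cv2.connectedComponentsWithStats(((z>lo)&(z<hi)).astype(np.uint8))
    for i in range(1,n):
        if st[i,4]<mn: continue
        q=np.argwhere(l==i)[:,::-1]; Q=P[l==i]; W=plane(c,q,np.median(Q[:,2]))[:,:2]
        (cx,cy),(a,b),an=cv2.minAreaRect((W*1000).astype(np.float32)); w,v=np.linalg.eigh(np.cov(W.T))
        print(lo,'blob',st[i],'z',np.median(Q[:,2]).round(3),'c',round(cx,1),round(cy,1),'size',round(a,1),round(b,1),'axis',np.degrees(np.arctan2(v[1,1],v[0,1])).round(1)%180)
blobs(.157,.2); blobs(.1,.113)
E
python3 m2.py w1
```

```text
time_s: 1.15
tool_pos: [0.5027, 0.1881, 0.2526]
tool_rot: [180.0, 0.0, -138.6]
force: [1.1, 1.4, -0.2]
grip_width: 0.087
grasp_force: 0.0
1.2 [0.5077 0.1776 0.2527] [-1.7960e+02 -5.0000e-02 -1.3899e+02] 109.35444778059798 [ 3.3 -7.2  0.1]
cam [0.452 0.145 0.415]
0.157 blob [349 114  22  26 273] z 0.176 c 432.7 167.9 size 8.2 20.2 axis 179.4
0.157 blob [381 150  29  26 421] z 0.171 c 434.2 209.0 size 15.0 20.6 axis 163.7
0.157 blob [309 176  17  52 800] z 0.165 c 502.5 184.4 size 45.3 13.5 axis 41.599999999999994
0.157 blob [445 374  13  26 156] z 0.163 c 560.1 416.7 size 31.6 11.0 axis 43.80000000000001
0.1 blob [375 119  14  14  68] z 0.109 c 411.9 190.0 size 5.0 15.5 axis 177.7
0.1 blob [246 122  43  39 185] z 0.108 c 499.8 113.9 size 54.6 3.9 axis 88.0
0.1 blob [347 145  14  16  71] z 0.108 c 451.4 186.5 size 6.5 15.5 axis 178.8
0.1 blob [260 216  31  31 118] z 0.108 c 569.1 181.7 size 2.4 48.3 axis 176.9
0.1 blob [347 216  34  31 194] z 0.109 c 505.9 252.5 size 50.4 5.1 axis 87.3
```

View pics/w1.png

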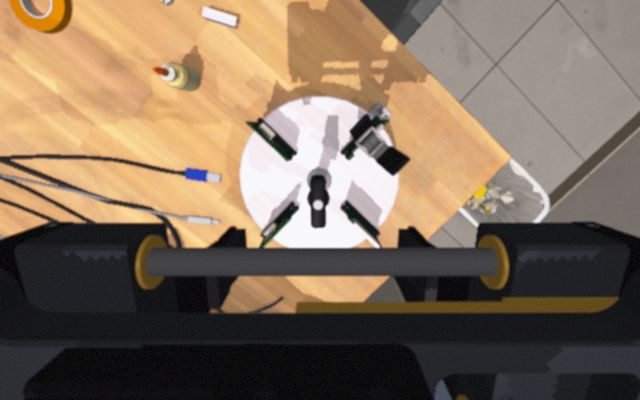

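The wrist view shows the knob at (318,200), the clamp at (380,145) and the bare next board at (270,140). The knob centre measures (0.5025, 0.184), with yaw about -2.8°.

```bash
python3 -m jog '[{"dp":[0.2,0.15,1],"twist":-1,"fingers":1},{"dp":[0.2,0.15,4],"twist":-1,"fingers":1},{"dp":[0.2,0.15,8],"twist":-1,"fingers":1},{"dp":[0.2,0.15,11],"twist":-1,"fingers":1},{"dp":[0.2,0.15,12],"twist":-1,"fingers":1},{"dp":[0.2,0.15,12],"twist":-1,"fingers":1}]'; python3 -m jog '[{"dp":[0,0,0],"twist":0,"fingers":0},{"dp":[0,0,0],"twist":0,"fingers":0},{"dp":[0,0,0],"twist":0,"fingers":0},{"dp":[0,0,0],"twist":0,"fingers":0},{"dp":[0,0,0],"twist":0,"fingers":0},{"dp":[0,0,0],"twist":0,"fingers":0},{"dp":[0,0,0],"twist":0,"fingers":0},{"dp":[0,0,0],"twist":0,"fingers":0}]' 30
```

```text
time_s: 1.95
tool_pos: [0.4987, 0.1905, 0.1323]
tool_rot: [180.0, -0.0, -137.8]
force: [0.2, 0.1, -0.7]
grip_width: 0.0872
grasp_force: 0.0
time_s: 2.95
tool_pos: [0.5036, 0.1851, 0.1325]
tool_rot: [-179.5, 0.1, -138.0]
force: [14.1, -11.1, -7.5]
grip_width: 0.0151
grasp_force: 8.8
```

```bash
python3 -m jog '[{"dp":[0,-0.35,0],"twist":0,"fingers":0},{"dp":[0,-0.7,0],"twist":0,"fingers":0},{"dp":[0,-0.7,0],"twist":0,"fingers":0},{"dp":[0,-0.7,0],"twist":0,"fingers":0},{"dp":[0,-0.7,0],"twist":0,"fingers":0}]' 50
```

```text
time_s: 3.58
tool_pos: [0.504, 0.1846, 0.1325]
tool_rot: [-180.0, -0.0, -137.8]
force: [0.5, 0.5, -0.7]
grip_width: 0.0135
grasp_force: 50.0
```

```bash
python3 -m jog '[{"dp":[0,0,0],"twist":7,"fingers":0},{"dp":[0,0,0],"twist":14,"fingers":0},{"dp":[0,0,0],"twist":21,"fingers":0},{"dp":[0,0,0],"twist":28,"fingers":0},{"dp":[0,0,0],"twist":35,"fingers":0},{"dp":[0,0,0],"twist":42,"fingers":0},{"dp":[0,0,0],"twist":49,"fingers":0},{"dp":[0,0,0],"twist":56,"fingers":0}]'; python3 -m jog '[{"dp":[0,0,0],"twist":6,"fingers":0},{"dp":[0,0,0],"twist":12,"fingers":0},{"dp":[0,0,0],"twist":18,"fingers":0},{"dp":[0,0,0],"twist":24,"fingers":0},{"dp":[0,0,0],"twist":29,"fingers":0},{"dp":[0,0,0],"twist":34,"fingers":0},{"dp":[0,0,0],"twist":34,"fingers":0},{"dp":[0,0,0],"twist":34,"fingers":0}]';python3 - <<'E'
from h import *
print(env.get_obs()['wrist_torque'],env.get_obs()['qpos'])
E
```

```text
time_s: 4.58
tool_pos: [0.5038, 0.1854, 0.1325]
tool_rot: [180.0, -0.0, 166.0]
force: [1.0, 1.5, -1.6]
grip_width: 0.0135
grasp_force: 50.1
time_s: 5.58
tool_pos: [0.5041, 0.1858, 0.1325]
tool_rot: [179.9, -0.1, 132.3]
force: [2.6, 4.2, -4.1]
grip_width: 0.0135
grasp_force: 50.0
[ 0.77425877 -0.33902563 -0.01132417] [-40.95553101   8.3692465   19.53325965 106.49551979  -3.14666039
  65.58601423  21.96672286]
```

```bash
python3 -m jog '[{"dp":[0,0,0],"twist":0,"fingers":0.35},{"dp":[0,0,0],"twist":0,"fingers":0.35},{"dp":[0,0,0],"twist":0,"fingers":0.35},{"dp":[0,0,-3],"twist":0,"fingers":0.35},{"dp":[0,0,-8],"twist":0,"fingers":0.35},{"dp":[0,0,-12],"twist":0,"fingers":0.35},{"dp":[0,0,-12],"twist":9,"fingers":1},{"dp":[2.5,2.5,-12],"twist":18,"fingers":1}]'; python3 -m jog '[{"dp":[2.2,3,0],"twist":9,"fingers":1},{"dp":[2.2,3,0],"twist":18,"fingers":1},{"dp":[2.2,3,0],"twist":27,"fingers":1},{"dp":[2.2,3,0],"twist":27,"fingers":1},{"dp":[2.2,3,0],"twist":27,"fingers":1},{"dp":[2.2,3,0],"twist":27,"fingers":1},{"dp":[2.2,3,0],"twist":27,"fingers":1}]'; python3 m2.py w2
```

```text
time_s: 6.58
tool_pos: [0.5072, 0.2168, 0.254]
tool_rot: [179.9, 0.0, 113.5]
force: [0.7, 0.2, -0.5]
grip_width: 0.0432
grasp_force: 0.0
time_s: 7.45
tool_pos: [0.5242, 0.2521, 0.2526]
tool_rot: [180.0, -0.0, 87.2]
force: [-0.5, 0.3, 0.0]
grip_width: 0.0864
grasp_force: 0.0
7.5 [0.5242 0.2521 0.2526] [ 1.800e+02 -1.000e-02  8.719e+01] -28.393680567659594 [-0.6  0.3 -0.3]
cam [0.527 0.319 0.416]
0.157 blob [271 188  15  28 348] z 0.172 c 487.1 259.2 size 23.7 11.8 axis 72.9
0.157 blob [321 188  12  28 284] z 0.174 c 527.5 257.6 size 23.2 9.2 axis 96.1
0.157 blob [296 276  29  18 306] z 0.165 c 510.8 181.8 size 15.7 26.2 axis 150.9
0.1 blob [320   0 272  19 837] z 0.109 c 652.8 418.5 size 246.0 6.4 axis 0.6999999999999886
0.1 blob [ 483   53   59  169 4684] z 0.107 c 712.9 292.9 size 55.8 168.3 axis 92.6
0.1 blob [633  78   7  39  95] z 0.112 c 832.7 330.9 size 3.9 35.1 axis 92.2
0.1 blob [297 159  18  22 117] z 0.108 c 510.5 273.0 size 23.7 16.0 axis 85.4
```

View pics/w2.png

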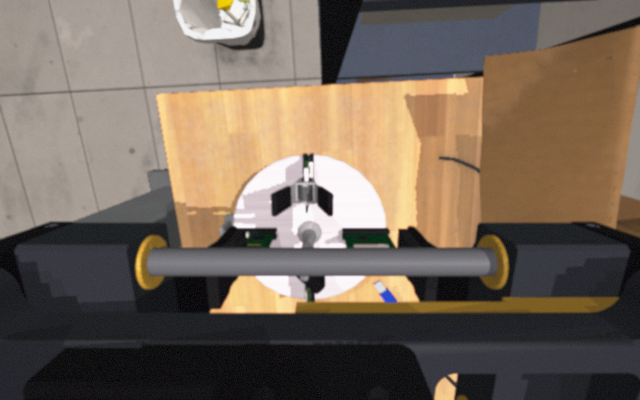

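The wrist view shows the disc rotated a quarter turn, with the clamp at (302,195) astride the board with its handles at (280,200) and (325,200). The clamp centre is about (0.5075, 0.2575).

```bash
python3 -m jog '[{"dp":[0.5,-0.8,0],"twist":0,"fingers":1},{"dp":[0.5,-1.7,0],"twist":0,"fingers":1},{"dp":[0.5,-1.7,0],"twist":0,"fingers":1},{"dp":[0.5,-1.7,4],"twist":0,"fingers":1},{"dp":[0.5,-1.7,8],"twist":0,"fingers":1},{"dp":[0.5,-1.7,10.7],"twist":0,"fingers":1},{"dp":[0.5,-1.7,10.7],"twist":0,"fingers":1},{"dp":[0.5,-1.7,10.7],"twist":0,"fingers":1}]'; python3 -m jog '[{"dp":[0,0,0],"twist":0,"fingers":0.75},{"dp":[0,0,0],"twist":0,"fingers":0.7},{"dp":[0,0,0],"twist":0,"fingers":0.65},{"dp":[0,0,0],"twist":0,"fingers":0.6},{"dp":[0,0,0],"twist":0,"fingers":0.56},{"dp":[0,0,0],"twist":0,"fingers":0.52},{"dp":[0,0,0],"twist":0,"fingers":0.5}]' 25
```

```text
time_s: 8.5
tool_pos: [0.5084, 0.2583, 0.1469]
tool_rot: [179.9, -0.1, 87.2]
force: [-0.5, -0.2, 1.2]
grip_width: 0.087
grasp_force: 0.0
time_s: 9.38
tool_pos: [0.5074, 0.2579, 0.1454]
tool_rot: [-180.0, 0.0, 87.2]
force: [-1.2, 0.1, -0.3]
grip_width: 0.0447
grasp_force: 5.2
```

```bash
python3 -m jog '[{"dp":[0,0,0],"twist":0,"fingers":0.45},{"dp":[0,0,0],"twist":0,"fingers":0.4},{"dp":[0,0,0],"twist":0,"fingers":0.35},{"dp":[0,0,0],"twist":0,"fingers":0.3},{"dp":[0,0,0],"twist":0,"fingers":0.2},{"dp":[0,0,0],"twist":0,"fingers":0.1},{"dp":[0,0,0],"twist":0,"fingers":0.0},{"dp":[0,0,0],"twist":0,"fingers":0}]' 28; python3 -m jog '[{"dp":[0,0,0],"twist":0,"fingers":0},{"dp":[0,0,0],"twist":0,"fingers":0},{"dp":[0,0,0],"twist":0,"fingers":0}]' 28; python3 m2.py w3 | head -5
```

```text
time_s: 10.38
tool_pos: [0.5075, 0.258, 0.1456]
tool_rot: [180.0, -0.0, 87.2]
force: [0.5, 0.1, -0.8]
grip_width: 0.0237
grasp_force: 28.0
time_s: 10.75
tool_pos: [0.5075, 0.2581, 0.1456]
tool_rot: [180.0, -0.0, 87.2]
force: [0.3, 0.2, -1.0]
grip_width: 0.0234
grasp_force: 28.0
10.8 [0.5075 0.258  0.1456] [180.    -0.    87.16] -29.03253180100789 [-0.9 -0.7  0.3]
cam [0.51  0.325 0.308]
0.157 blob [335 231  35  16 355] z 0.166 c 522.5 268.9 size 8.1 17.4 axis 179.6
0.157 blob [274 232  35  15 352] z 0.166 c 491.5 270.3 size 7.6 17.3 axis 174.0
0.157 blob [280 276  29  26 541] z 0.195 c 495.0 259.3 size 11.7 11.8 axis 50.4
```

View pics/w3.png

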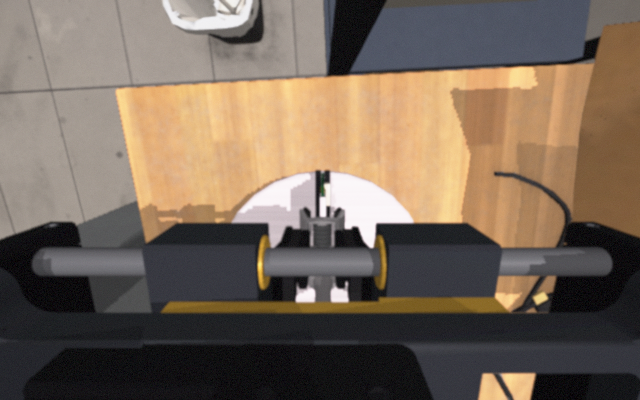

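The view shows both fingers closed on the handles at (283,245) and (355,245), with the board edge centred between the open arms at (323,200). The opening is 23.4 mm, so the clamp is at its stop. Now I lift straight up.

```bash
python3 -m jog '[{"dp":[0,0,-0.5],"twist":0,"fingers":0},{"dp":[0,0,-1.5],"twist":0,"fingers":0},{"dp":[0,0,-3],"twist":0,"fingers":0},{"dp":[0,0,-5],"twist":0,"fingers":0},{"dp":[0,0,-7],"twist":0,"fingers":0},{"dp":[0,0,-8],"twist":0,"fingers":0},{"dp":[0,0,-8],"twist":0,"fingers":0},{"dp":[0,0,-8],"twist":0,"fingers":0}]'
python3 - <<'E'
from h import *
o=env.get_obs(); print(o['grip_width'],o['force'])
t=cam('top'); s=cam('scene')
a=cv2.resize(t['pixels'][135:255,195:315],(480,480)); b=cv2.resize(s['pixels'][120:240,190:310],(480,480))
cv2.imwrite('pics/lift.png',cv2.resize(np.hstack([a,b]),(800,400)))
P=cloud(t); z=P[...,2]; roi=np.zeros_like(z,bool); roi[135:260,195:330]=True
n,l,st,ce=cv2.connectedComponentsWithStats((roi&(z>.1)&(z<.112)).astype(np.uint8))
for i in range(1,n):
    if st[i,4]>9: print(st[i],P[l==i].mean(0).round(4))
E
```

```text
time_s: 11.8
tool_pos: [0.5071, 0.2578, 0.2249]
tool_rot: [-179.9, 0.0, 87.2]
force: [0.9, 0.1, -1.3]
grip_width: 0.0237
grasp_force: 28.0
0.023732720192203384 [ 0.87360602  0.11922002 -1.34520147]
[250 147   3  24  48] [0.5777 0.1818 0.1073]
[210 186  20   3  35] [0.5086 0.2535 0.1082]
[269 192  24   3  27] [0.4994 0.109  0.1075]
[245 210   4  25  42] [0.433  0.1889 0.1057]
```

View pics/lift.png

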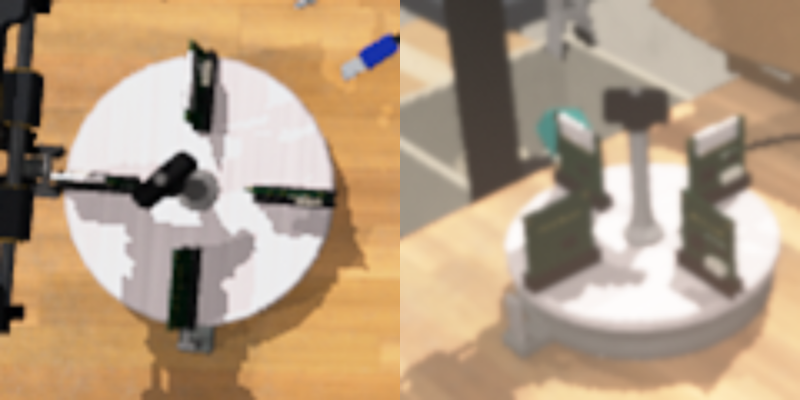

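The left half shows the clamp lifted clear at (45,170) and the bare board at the pointer (185,290). The right half shows both spreader boards now at the rear and left, with the bare board in front at the pointer. The carousel is home.

```bash
python3 -m jog '[{"dp":[-0.5,-1,0],"twist":-9,"fingers":0},{"dp":[-1.3,-2.2,0],"twist":-18,"fingers":0},{"dp":[-2.3,-3.5,0],"twist":-27,"fingers":0},{"dp":[-3.4,-4.6,0],"twist":-36,"fingers":0},{"dp":[-4.5,-5.6,0],"twist":-45,"fingers":0},{"dp":[-5.6,-6.4,0],"twist":-54,"fingers":0},{"dp":[-6.5,-6.9,0],"twist":-63,"fingers":0},{"dp":[-7.3,-7.2,0],"twist":-72,"fingers":0}]'; python3 -m jog '[{"dp":[0,0,0],"twist":-9,"fingers":0},{"dp":[0,0,0],"twist":-18,"fingers":0},{"dp":[0,0,0],"twist":-18,"fingers":0},{"dp":[0,0,0],"twist":-18,"fingers":0},{"dp":[0,0,0],"twist":-18,"fingers":0},{"dp":[0,0,0],"twist":-18,"fingers":0}]'
cat > m3.py <<'E'
from h import *
import sys
o=env.get_obs(); print(np.round(o['tool_pos'],4),np.round(o['tool_rot'],2),o['grip_width'],np.round(o['force'],1))
c=cam('wrist'); s=cam('scene')
P=cloud(c); z=P[...,2]
m=((z>.1)&(z<.112)&(abs(P[...,0]-.43)<.05)&(abs(P[...,1]-.188)<.03))
print(m.sum())
if m.sum()>10:
    W=plane(c,np.argwhere(m)[:,::-1],.108)[:,:2]; (cx,cy),sz,an=cv2.minAreaRect((W*1000).astype(np.float32)); w,v=np.linalg.eigh(np.cov(W.T))
    print('board',cx,cy,sz,W.min(0),W.max(0),np.degrees(np.arctan2(v[1,1],v[0,1]))%180)
a=c['pixels'][130:330,220:420]; b=s['pixels'][130:230,190:290]
cv2.imwrite(f'pics/{sys.argv[1]}.png',np.hstack([cv2.resize(a,(400,400)),cv2.resize(b,(400,400),interpolation=cv2.INTER_CUBIC)]))
E
python3 m3.py place1
```

```text
time_s: 12.9
tool_pos: [0.4314, 0.1882, 0.225]
tool_rot: [-180.0, -0.0, 159.5]
force: [0.5, -0.5, -0.4]
grip_width: 0.0236
grasp_force: 28.0
time_s: 13.65
tool_pos: [0.432, 0.1887, 0.2255]
tool_rot: [180.0, 0.0, 177.1]
force: [0.5, -0.0, -0.2]
grip_width: 0.0235
grasp_force: 28.0
[0.432  0.1887 0.2255] [180.     0.   177.11] 0.023510349458817418 [ 0.5 -0.  -0.2]
105
board 425.918212890625 189.5094757080078 (2.8201732635498047, 46.89932632446289) [0.40247693 0.18785625] [0.44936265 0.19198446] 177.24313649365993
```

View pics/place1.png

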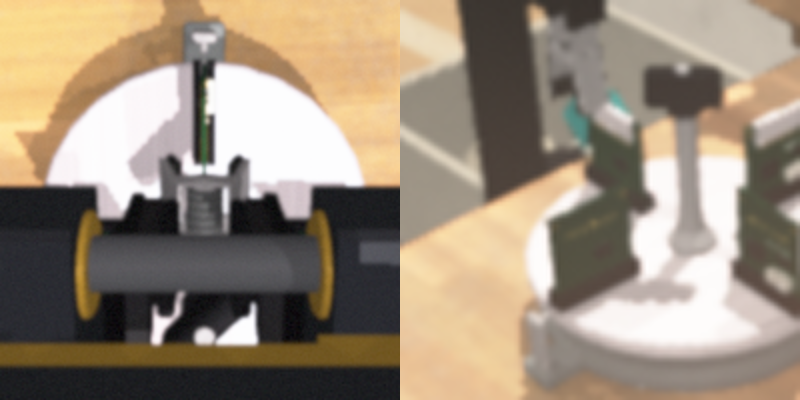

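The left half shows the clamp at (203,190) exactly in line with the bare board (205,110). The measured board axis, y=0.189 at angle 177.2°, matches the tool. Now I descend.

```bash
python3 -m jog '[{"dp":[0,0,2],"twist":0,"fingers":0},{"dp":[0,0,4],"twist":0,"fingers":0},{"dp":[0,0,5.5],"twist":0,"fingers":0},{"dp":[0,0,6.5],"twist":0,"fingers":0},{"dp":[0,0,7.3],"twist":0,"fingers":0},{"dp":[0,0,8.1],"twist":0,"fingers":0},{"dp":[0,0,8.1],"twist":0,"fingers":0},{"dp":[0,0,8.1],"twist":0,"fingers":0}]'; python3 -m jog '[{"dp":[0,0,0],"twist":0,"fingers":0},{"dp":[0,0,0],"twist":0,"fingers":0},{"dp":[0,0,0],"twist":0,"fingers":0}]'; python3 m3.py place2
```

```text
time_s: 14.75
tool_pos: [0.4322, 0.1888, 0.1449]
tool_rot: [180.0, 0.0, 177.2]
force: [0.3, -0.0, -0.1]
grip_width: 0.0232
grasp_force: 28.0
time_s: 15.12
tool_pos: [0.432, 0.1887, 0.1447]
tool_rot: [180.0, 0.0, 177.2]
force: [-0.4, -0.9, -0.2]
grip_width: 0.0235
grasp_force: 28.0
[0.432  0.1887 0.1447] [1.7999e+02 1.0000e-02 1.7716e+02] 0.023539047502064165 [-0.4 -0.9 -0.2]
290
board 418.9143981933594 190.13174438476562 (29.960371017456055, 34.232017517089844) [0.40183259 0.17481229] [0.43672033 0.2047085 ] 78.50402376845008
```

View pics/place2.png

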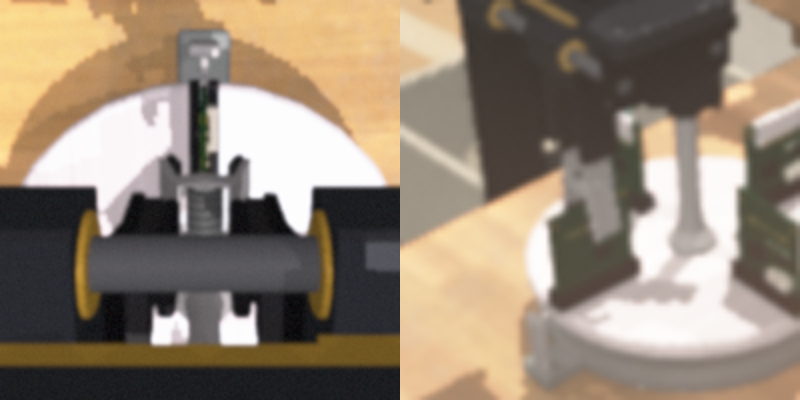

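The left half shows the clamp astride the board, centred at (205,190) with the board edge between the arms. The right half shows the near jaw at (605,235), hanging clear in front of the board face. One numeric check of jaw depth and tilt before handing in.

Run:
```python
from h import *
c=cam('scene'); P=cloud(c); x,y,z=np.moveaxis(P,-1,0)
m=(y<.1835)&(y>.165)&(abs(x-.432)<.03)&(z>.075)&(z<.135)
for lo in np.arange(.08,.135,.006):
    k=m&(z>=lo)&(z<lo+.006)
    if k.sum()>2: print(lo.round(3),k.sum(),'x',x[k].min().round(4),x[k].max().round(4),'y',np.median(y[k]).round(4))
b=(abs(y-.189)<.006)&(abs(x-.43)<.04)&(z>.06)&(z<.112); print('board y face',np.median(y[b]).round(4),'zmax',z[b].max().round(4))
o=env.get_obs(); print(o['time_s'],o['grip_width'],np.round(o['force'],1))
```

```text
0.092 14 x 0.4251 0.4436 y 0.1731
0.098 20 x 0.4232 0.4402 y 0.1733
0.104 21 x 0.4231 0.4416 y 0.1738
0.11 17 x 0.4244 0.4414 y 0.1763
0.116 21 x 0.4232 0.4423 y 0.1769
0.122 21 x 0.423 0.4444 y 0.1778
0.128 18 x 0.4224 0.4422 y 0.1783
0.134 4 x 0.4277 0.4386 y 0.1776
board y face 0.1878 zmax 0.1115
15.275 0.023791853970577828 [-0.2 -0.3 -0. ]
```

The jaw spans x 0.423 to 0.443 at every height, so it is upright. Its tip is at z of about 0.093, 15 mm below the edge, and clear of the board face.

```bash
python3 -c "
from cell import env
print(env.sign_off())"
```

```text
the job is handed in; nothing more can be done
None
```

The carousel is one position clockwise and home, and the job is handed in with the clamp held fully squeezed astride the middle of the bare board's edge: upright, tips about 15 mm below it, measured clear of the board.

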